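Sort the tasting-station things into their trays

TASK

Sort the things standing in the row nearest to you on the display table into the three wooden trays behind them: put the two lidded canisters in the deep two-bay tray, one upright in each bay, stand both price-card holders upright inside the wide shallow tray, and lay the wooden-handled spoon flat inside the narrow shallow tray. Leave the gift packs at either end of the row where they are, and ignore the stock farther off.

Things in the scene. Friction and masses are not known exactly. Their poses are not given: they have to be found in the camera images.
- canister_tray: fixed deep wooden tray with two square bays side by side along its y, 96 (x) x 188 (y) x 40 mm high, floor 5 mm thick, walls 5 mm, divider 35 mm high; each bay is 86 x 86.5 mm inside. Origin at the centre of the underside; bay centres at y = +46 and -46 mm.
- card_tray: fixed wide shallow wooden tray, 138 (x) x 188 (y) x 14 mm high, floor 5 mm thick, rim 5 mm thick, no divider. Origin at the centre of the underside.
- spoon_tray: fixed narrow shallow wooden tray, 80 (x) x 200 (y) x 14 mm high, floor 5 mm thick, rim 5 mm thick, no divider. Origin at the centre of the underside, y along its length.
- canister_white: loose round white canister, body 66 mm in diameter; wooden lid (fixed on) 67 mm in diameter, its top at 68 mm, with a round wooden knob about 20 mm in diameter from 68 to 85 mm height: lift it by the knob. Origin at the centre of the underside, z up. About 0.25 kg.
- canister_green: loose round grey-green canister, body 62 mm in diameter; wooden lid (fixed on) 64 mm in diameter, its top at 58 mm, with a round wooden knob about 20 mm in diameter from 58 to 75 mm height: lift it by the knob. Origin at the centre of the underside, z up. About 0.25 kg.
- card_holder_a: loose price-card holder: oak block 22 (x) x 52 (y) x 16 (z) mm with a thin upright card in its middle, 66 mm wide along y, top at 62 mm. Grasp the block across its 22 mm (along x), a finger on each side of the card. Origin at the centre of the underside, z up.
- card_holder_b: loose price-card holder, the same in size and shape as card_holder_a: oak block 22 (x) x 52 (y) x 16 (z) mm with a thin upright card 66 mm wide along y, top at 62 mm. Origin at the centre of the underside, z up.
- spoon: loose spoon lying along its x, 150 mm long: round wooden handle 20 mm thick from x = -75 to 0 mm, its axis 10 mm above the underside, thin steel neck, steel bowl at x = +49 mm. Origin at the middle of its length, on the underside, z up; grasp the handle across y at x = -30 mm, close to its centre of mass. About 0.08 kg.
- pack_left: bystander, loose wrapped gift pack 72 x 184 x 49 mm at the left of the work; origin at the centre of the underside.
- pack_right: bystander, loose wrapped gift pack with a bow, 74 x 191 x 70 mm, at the right of the work; origin at the centre of the underside.
Not all that is in view belongs to the job. Leave any red look-alike of the card_holder_b alone. Leave any black look-alike of the canister_green alone.

How it is judged:
By the outcome, as a careful person would: the job done as asked, in the order asked, and still so for the second after the job is handed in, with the robot touching nothing.
It also fails if it takes over 122 s, if anything falls off the work surface, if the arm or the gripper's body presses on something with over 40 N, if the wrist force passes 120 N, or if a joint passes its speed limit or range.

ROBOT

A 7-joint arm with a two-finger parallel gripper is mounted at the origin on a cart in front of the work surface, level with it; the furniture and walls round the work are solid. World frame = base frame: x ahead of the robot, y to its left, z up, the work surface at z = 0. Lengths are in m, angles in rad, forces in N, time in s.
With the tool pointing down it reaches from about 0.35 to 0.9 m from the base axis. Payload 8.1 kg.
Tool frame: the origin (TCP) lies midway between the tips of the shut fingers; the grasp point (between the pads) lies 19 mm behind it; z points along the fingers, y is the line along which they close (so a half turn about z gives the same grasp; the last joint's range is limited). The gripper opens to 92 mm and grips with 3 to 60 N. Pads are 19 mm wide; open, the fingers measure 130 mm over their backs; the gripper's body (75 mm by 190 mm) begins 47 mm behind the grasp point.
Start: joints at [1.243, 0.434, 0.025, 1.573, -0.012, 1.134, -0.075], TCP at [0.139, -0.609, 0.227] pointing down, gripper open.
Joint ranges: [-2.62, 2.62], [-0.44, 2.09], [-1.27, 1.32], [0.08, 2.57], [-1.32, 4.46], [0.12, 2], [-2.74, 2.74]. Speed limits (rad/s): [2.22, 2.22, 3.01, 3.01, 3.14, 3.14, 3.14].

INTERFACE

Orientations are given as a rotation vector (axis times angle).
In Python, from cell import arm gives the robot as it stands.
- The arm moves only by the tool carry_out, never from a script. Its arguments are lists of equal length, an entry for each row: "claw": the finger opening in cm, from 0 to 9.18; "delta_pos": the shift along the tool's x, y, z in cm, a list of three; "angular": the turn, a rotation vector about the tool's x, y, z in rad, a list of three. In form: {"claw": [claw, ...], "delta_pos": [[dx, dy, dz], ...], "angular": [[ax, ay, az], ...]}. A call has 1 to 20 rows; each row shifts and turns the commanded pose from where the row before left it, along the tool's axes as they then stand; what a row does not reach is not made up. A row lasts 1/10 s, in which the tool goes at most 50 mm and 8.59 degrees, less where a joint would pass 70% of its speed; a pose out of reach is approached as far as the arm can. A call with a gripper value outside its range is refused whole. The fingers move at their own pace and stop on an object; "force" is the grip in N (left out, the last holds). Time passes only in rows, so rows that do not move let the fingers close. It gives the time, the measured TCP pose, the force, the opening and the grip force at its end, in the units of the state.
- arm.observe(): the state, without advancing time (a new reading comes with each control period).
- arm.get_image(name): name is "scene" or "top" or "wrist"; returns a dict with "frame" (480x640x3 uint8, red, green, blue), "mtx" (3x3 intrinsics, pixels), "dist" ([k1, k2, p1, p2, k3] as OpenCV has them; the pictures are not rectified), "T" (4x4, takes a point from camera to world coordinates). Camera axes: x right, y down, z forward; pixel columns grow to the right and rows downward; lengths in m; the calibration is good to about 2 mm. A picture is of the moment at which its call begins. There is no depth.
- arm.sign_off(): hands the job in; it is judged then, once.
Trained networks look in a picture, given as the dict that the camera call returned (one of the last four; its "shot" number tells which), for a name from the list of things; names that differ only in an ending like _2 or _b are one class to them, and where a whole thing is asked for, a point or a joint stands for the part that bears it (a point fixed in the world has none). Each returns a list of dicts, best first, with "conf" (0 to 1); they miss things now and then, are a little off and sometimes report something else, mostly with a low value. They report only what shows in the picture. A call takes as long as a camera call. They do not tell look-alikes from the thing itself.
- arm.look_for(label, picture): "centre" ([column, row] as shares, 0 to 1, of the picture: columns of its width, rows of its height, amid what is visible of it).
- arm.trace(label, picture): "region" (480x640 bool, what is visible of it) and "centre" ([column, row] as shares, 0 to 1, of the picture: columns of its width, rows of its height, amid what is visible of it).
- arm.place_of(label, picture): "centre" ([column, row] as shares, 0 to 1, of the picture: columns of its width, rows of its height: a listed point, or the origin of a listed thing).
The state is a dict: "clock": time; "joints": joint angles; "dq": joint speeds; "joint_efforts": joint torques, N m; "position": TCP position; "ee_rot": TCP orientation; "force": force on the tool from outside, world axes, zero at the start; "ft_torque": the same for the moment, N m; "width": opening from 0.0 (shut) to 1.0 (fully open); "gripper_force": force on a finger pad.
Only numpy, scipy, OpenCV 4.12 (cv2) and the standard library are available. Lean on these libraries where they do the work, as an engineer would, in place of code of your own. Each camera call takes 0.05 s, during which the arm holds its last target. There are 200 camera calls.

## Working session

There is one attempt and no reset: what is moved stays moved. The work goes in short steps, Python scripts to look and compute and a tool call to move; the robot and the scene stay as the last step left them, time stands still between calls to the robot, and variables do not carry over. Pictures are saved under pics/ and viewed, at most 14 in all, crops included, and the job is handed in when it is done.

Besides the shell and the picture viewer there is one more tool, called as name(argument=value, ...) on one line, values as JSON. carry_out: Moves the arm, as the interface text tells. Its arguments: {"type":"object","properties":{"claw":{"type":"array","items":{"type":"number"}},"delta_pos":{"type":"array","items":{"type":"array","items":{"type":"number"}}},"angular":{"type":"array","items":{"type":"array","items":{"type":"number"}}},"force":{"type":"number"}},"required":["claw","delta_pos","angular"]}

```bash
mkdir -p pics; ls; cat > h.py <<'E'
import numpy as np, cv2
from cell import arm
from scipy.spatial.transform import Rotation as R
def ray(im,px):
    u=cv2.undistortPoints(np.array([[px]],float),np.array(im["mtx"]),np.array(im["dist"]))[0,0]
    T=np.array(im["T"]);return T[:3,3],T[:3,:3]@np.array([u[0],u[1],1.])
def at(im,px,z):
    o,d=ray(im,px);return o+d*(z-o[2])/d[2]
def proj(im,p):
    T=np.array(im["T"]);q=T[:3,:3].T@(np.array(p,float).reshape(-1,3)-T[:3,3]).T
    return cv2.projectPoints(q.T,np.zeros(3),np.zeros(3),np.array(im["mtx"]),np.array(im["dist"]))[0][:,0]
def save(im,n,crop=None,s=1):
    f=im["frame"][:,:,::-1]
    if crop: f=f[crop[1]:crop[3],crop[0]:crop[2]]
    cv2.imwrite("pics/"+n,cv2.resize(np.ascontiguousarray(f),None,fx=s,fy=s,interpolation=cv2.INTER_CUBIC))
E
python3 - <<'E'
from h import *
s=arm.observe();print(s)
for n in("scene","top"):
    im=arm.get_image(n);save(im,n+"0.png");print(n,np.round(im["T"],3).tolist())
    for l in["canister_tray","card_tray","spoon_tray","canister_white","canister_green","card_holder_a","card_holder_b","spoon","pack_left","pack_right"]:
        for d in arm.place_of(l,im)[:4]:
            p=np.array(d["centre"])*[640,480];print(l,round(d["conf"],2),p.round(),at(im,p,0).round(3)[:2])
E
```

```text
pics
{'clock': 0.0, 'joints': array([ 1.24342383,  0.43523091,  0.02499646,  1.57411519, -0.01159258,
        1.13399424, -0.07506386]), 'dq': array([-4.42311881e-04, -2.06469880e-04, -8.86826502e-04, -2.14302565e-04,
       -1.40608863e-05, -3.65470414e-04, -1.28215314e-04]), 'joint_efforts': array([-2.04864955e-03, -6.67869115e+01,  9.83426683e-01, -3.14467621e+01,
       -6.08344423e-02,  4.28422261e-02,  9.61159481e-05]), 'position': array([ 0.1391142 , -0.60878695,  0.22593333]), 'ee_rot': array([-3.12022596e+00, -3.52072203e-01,  5.33293752e-04]), 'force': array([ 0.30100026,  0.369174  , -0.39623373]), 'ft_torque': array([ 0.01988401, -0.02846235,  0.05767821]), 'gripper_force': 0.0, 'width': 1.004347410892181}
scene [[-0.679, -0.324, 0.659, -0.737], [-0.734, 0.323, -0.597, 1.037], [-0.019, -0.889, -0.457, 0.897], [0.0, 0.0, 0.0, 1.0]]
canister_tray 0.6 [298. 252.] [ 0.602 -0.036]
card_tray 0.86 [234. 287.] [0.564 0.242]
spoon_tray 0.92 [364. 228.] [ 0.576 -0.32 ]
canister_white 0.71 [361. 254.] [ 0.443 -0.174]
canister_green 0.76 [301. 285.] [0.432 0.092]
canister_green 0.57 
[... 681 characters left out ...]

card_tray 0.54 [217. 282.] [0.396 0.22 ]
spoon_tray 0.8 [390. 211.] [ 0.564 -0.317]
canister_white 0.71 [348. 254.] [ 0.446 -0.173]
canister_green 0.61 [258. 274.] [0.408 0.098]
canister_green 0.55 [148. 232.] [0.569 0.422]
card_holder_a 0.68 [301. 258.] [ 0.446 -0.032]
card_holder_a 0.6 [290. 289.] [0.357 0.009]
card_holder_a 0.59 [395. 267.] [ 0.393 -0.31 ]
card_holder_b 0.68 [301. 258.] [ 0.446 -0.032]
card_holder_b 0.6 [290. 289.] [0.357 0.009]
card_holder_b 0.59 [395. 267.] [ 0.393 -0.31 ]
spoon 0.97 [215. 281.] [0.399 0.225]
spoon 0.64 [299. 202.] [ 0.62  -0.041]
spoon 0.37 [350. 252.] [ 0.451 -0.18 ]
pack_left 0.77 [162. 285.] [0.403 0.385]
pack_right 0.68 [479. 242.] [ 0.444 -0.574]
```

View pics/scene0.png

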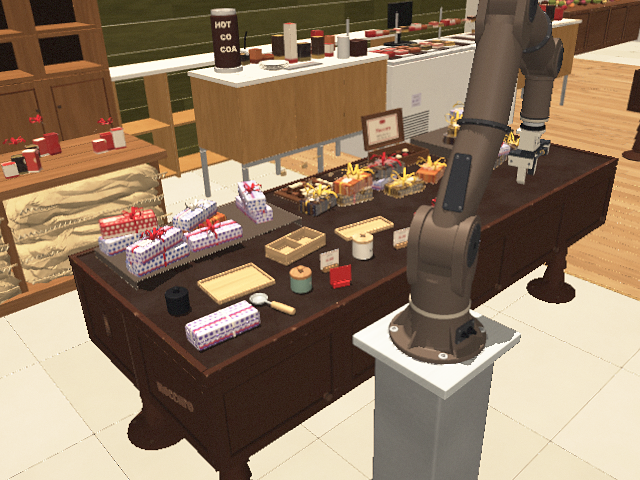

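```bash
python3 - <<'E'
from h import *
im=arm.get_image("top");save(im,"top1.png",(120,150,520,330),2)
E
```

```text
(no output)
```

View pics/top1.png

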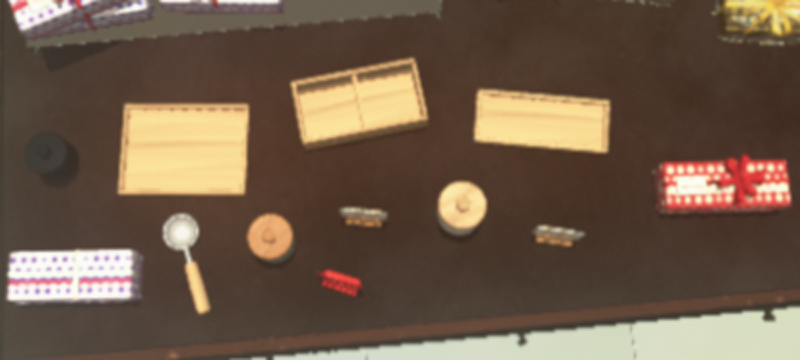

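Scene view: red card look-alike at (341,276), black canister look-alike at (177,300); the real green canister is at (301,278) and the real cards at (329,260) and (401,238). 
In the top picture the candidates are:
- **Cards:** (301,258) and (395,267) are white and chosen. (290,289) is red, so not.
- **Green canister:** (258,274) is chosen. (148,232) is black, so not.
- **White canister:** (348,254).
- **Spoon:** (215,281).

The crop confirms these choices.

```bash
cat >> h.py <<'E'
def plan(pos,yaw):
    """tool-axis shift (cm) & z turn (rad) from now to pos, tool x at world yaw, pointing down. Turn first, then shift."""
    s=arm.observe();A=R.from_rotvec(s["ee_rot"]);B=R.from_euler('z',yaw)*R.from_euler('x',np.pi)
    d=np.array(pos)-s["position"]
    print("turn",(A.inv()*B).as_rotvec().round(3),"shift after turn cm",(B.inv().apply(d)*100).round(2),"shift before turn",(A.inv().apply(d)*100).round(2),"now",s["position"].round(4),"yaw",np.degrees(np.arctan2(A.as_matrix()[1,0],A.as_matrix()[0,0])).round(1))
E
python3 - <<'E'
from h import *
plan((0.44,-0.10,0.42),0)
im=arm.get_image("wrist");A=R.from_rotvec(arm.observe()["ee_rot"]).as_matrix();T=np.array(im["T"])
print((A.T@(T[:3,3]-arm.observe()["position"])).round(3),(A.T@T[:3,:3]).round(2).tolist(),np.round(im["mtx"]).tolist())
E
```

```text
turn [ 0.    -0.     0.225] shift after turn cm [ 30.07 -50.93 -19.32] shift before turn [ 40.66 -42.95 -19.33] now [ 0.1393 -0.6093  0.2268] yaw 12.9
[ 0.069  0.002 -0.159] [[0.0, -0.97, -0.26], [1.0, 0.0, 0.0], [0.0, -0.26, 0.97]] [[334.0, 0.0, 317.0], [0.0, 334.0, 241.0], [0.0, 0.0, 1.0]]
```

carry_out(claw=[9, 9, 9, 9, 9, 9, 9, 9, 9, 9, 9, 9, 9, 9, 9, 9, 9], delta_pos=[[0, 0, -3], [0, 0, -3], [2, -3.4, -1], [2, -3.4, -1], [2, -3.4, -1], [2, -3.4, -1], [2, -3.4, -1], [2, -3.4, -1], [2, -3.4, -1], [2, -3.4, -1], [2, -3.4, -1], [2, -3.4, -1], [2, -3.4, -1], [2, -3.4, -1], [2, -3.4, 0], [2, -3.4, 0], [2, -3.4, 0]], angular=[[0, 0, 0.112], [0, 0, 0.113], [0, 0, 0], [0, 0, 0], [0, 0, 0], [0, 0, 0], [0, 0, 0], [0, 0, 0], [0, 0, 0], [0, 0, 0], [0, 0, 0], [0, 0, 0], [0, 0, 0], [0, 0, 0], [0, 0, 0], [0, 0, 0], [0, 0, 0]])

```text
clock: 2.9
position: [0.44, -0.0979, 0.4071]
ee_rot: [3.141, -0.001, 0.001]
force: [0.8, 0.1, -0.3]
width: 0.981
gripper_force: 0.0
```

```bash
python3 - <<'E'
from h import *
plan((0.44,-0.10,0.42),0)
im=arm.get_image("wrist");save(im,"w1.png")
for l in["canister_tray","card_tray","spoon_tray","canister_white","canister_green","card_holder_a","spoon","pack_left","pack_right"]:
    for d in arm.place_of(l,im)[:4]:
        p=np.array(d["centre"])*[640,480];print(l,round(d["conf"],2),p.round(),at(im,p,0).round(3)[:2])
E
```

```text
turn [ 0.    -0.001 -0.001] shift after turn cm [ 0.    0.21 -1.29] shift before turn [ 0.01  0.21 -1.29] now [ 0.44   -0.0979  0.4071] yaw -0.0
canister_tray 0.55 [280.  82.] [ 0.613 -0.043]
card_tray 0.66 [110. 106.] [0.577 0.226]
spoon_tray 0.83 [452. 112.] [ 0.57  -0.314]
canister_white 0.81 [364. 190.] [ 0.446 -0.179]
canister_green 0.96 [199. 204.] [0.423 0.101]
card_holder_a 0.93 [282. 192.] [ 0.443 -0.041]
card_holder_a 0.84 [252. 251.] [0.34  0.014]
card_holder_a 0.57 [437. 225.] [ 0.386 -0.308]
spoon 0.75 [199. 205.] [0.422 0.1  ]
spoon 0.74 [123. 220.] [0.396 0.233]
pack_left 0.64 [ 31. 219.] [0.398 0.388]
pack_right 0.78 [598. 194.] [ 0.44  -0.572]
```

View pics/w1.png

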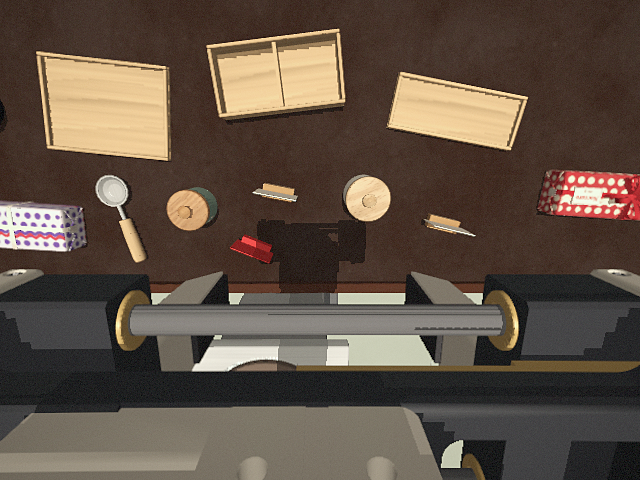

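Wrist view: white cards at (275,190) and (447,224), red look-alike at (252,248) excluded, white canister at (366,198), green at (191,208), spoon at (122,215). Trays are at (104,105) card, (277,75) canister and (457,110) spoon. I'll now fit their poses to the traced regions.

```bash
cat >> h.py <<'E'
from scipy.optimize import minimize
from itertools import product
def box(x0,x1,y0,y1,z0,z1): return np.array(list(product((x0,x1),(y0,y1),(z0,z1))),float)
def cyl(r,z0,z1,cx=0): 
    a=np.linspace(0,2*np.pi,40);return np.array([[cx+r*np.cos(t),r*np.sin(t),z] for t in a for z in(z0,z1)])
def b3(x,y,h): return [box(-x/2,x/2,-y/2,y/2,0,h)]
a_=np.linspace(0,2*np.pi,24)
CARD=[box(-.011,.011,-.026,.026,0,.016),box(-.001,.001,-.033,.033,.014,.062)]
M={"canister_tray":b3(.096,.188,.04),"card_tray":b3(.138,.188,.014),"spoon_tray":b3(.08,.2,.014),
"canister_white":[cyl(.033,0,.06),cyl(.0335,.06,.068),cyl(.01,.068,.085)],
"canister_green":[cyl(.031,0,.05),cyl(.032,.05,.058),cyl(.01,.058,.075)],"card_holder_a":CARD,"card_holder_b":CARD,
"spoon":[np.array([[x,.01*np.cos(t),.01+.01*np.sin(t)] for x in(-.075,0) for t in a_]),box(-.005,.03,-.003,.003,.007,.013),cyl(.026,.004,.016,.049)]}
def render(im,name,q,z0=0,k=4):
    c,s=np.cos(q[2]),np.sin(q[2]);m=np.zeros((480*k,640*k),np.uint8)
    for P in M[name]:
        W=P@np.array([[c,s,0],[-s,c,0],[0,0,1]])+[q[0],q[1],z0]
        h=cv2.convexHull(((proj(im,W)+.5)*k*16).astype(np.int32));cv2.fillConvexPoly(m,h,255,shift=4)
    return cv2.resize(m,(640,480),interpolation=cv2.INTER_AREA)/255.
def traced(name,im,q,z0=0):
    e=proj(im,[q[0],q[1],z0+.02])[0];b=None
    for d in arm.trace(name,im):
        c=np.array(d["centre"])*[640,480];r=np.linalg.norm(c-e)
        if r<30 and (b is None or r<b[0]): b=(r,d["region"])
    return None if b is None else b[1].astype(float)
def fit(name,ims,q0,z0=0,step=(.008,.008,.15)):
    ms=[(im,t) for im in ims if (t:=traced(name,im,q0,z0)) is not None]
    def cost(q):
        v=0
        for im,t in ms:
            r=render(im,name,q,z0);v+=1-np.minimum(r,t).sum()/np.maximum(r,t).sum()
        return v/max(len(ms),1)
    S=np.array([q0]+[np.array(q0)+np.eye(3)[i]*step[i] for i in range(3)])
    o=minimize(cost,q0,method="Nelder-Mead",options=dict(initial_simplex=S,maxiter=90,xatol=2e-4,fatol=1e-4))
    return o.x,o.fun,len(ms)
E
cat > f1.py <<'E'
from h import *
im=arm.get_image("wrist");tp=arm.get_image("top")
d=np.radians
for n,q in [("canister_tray",(.613,-.043,d(8))),("card_tray",(.577,.226,d(-5))),("spoon_tray",(.57,-.314,d(-12))),("canister_white",(.446,-.179,0)),("canister_green",(.423,.101,0)),("card_holder_a",(.443,-.041,d(-10))),("card_holder_b",(.386,-.308,d(-15))),("spoon",(.396,.233,d(15)))]:
    for ims in([im],[tp]):
        try:
            x,f,k=fit(n,ims,q);print(n,x[:2].round(4),np.degrees(x[2]).round(1),"cost",round(f,3),k)
        except Exception as e: print(n,e)
E
time python3 f1.py
```

```text
canister_tray [ 0.6166 -0.0431] 6.5 cost 0.025 1
canister_tray [ 0.6157 -0.0423] 7.5 cost 0.769 1
card_tray [0.5729 0.2261] -5.6 cost 0.023 1
card_tray [0.5714 0.2267] -5.3 cost 0.04 1
spoon_tray [ 0.5684 -0.3163] -10.6 cost 0.021 1
spoon_tray [ 0.5651 -0.3163] -10.5 cost 0.386 1
canister_white [ 0.4409 -0.1764] 2.5 cost 0.03 1
canister_white [ 0.446 -0.179] 0.0 cost 0.0 0
canister_green [0.4219 0.0988] 5.2 cost 0.035 1
canister_green [0.4212 0.1001] 5.8 cost 0.055 1
card_holder_a [ 0.4436 -0.0362] -11.7 cost 0.083 1
card_holder_a [ 0.4373 -0.0136] -80.6 cost 0.819 1
card_holder_b [ 0.3919 -0.3128] -14.7 cost 0.096 1
card_holder_b [ 0.3912 -0.3127] -14.1 cost 0.143 1
spoon [0.399  0.2244] 13.4 cost 0.19 1
spoon [0.4001 0.2262] 14.2 cost 0.175 1
real	0m14.358s
user	0m12.899s
sys	0m2.178s
```

carry_out(claw=[5, 5, 5, 5, 5, 5, 5, 5, 5, 5, 5, 5, 5, 5], delta_pos=[[0, 1, 3.5], [0, 1, 3.5], [0, 1, 3.5], [0, 1, 3.5], [0, 1, 3.5], [0, 1, 3.5], [0, 1, 3.5], [0.1, 0.8, 3.5], [0, 0, 0], [0, 0, 0], [0, 0, 0], [0, 0, 0], [0, 0, 0], [0, 0, 0]], angular=[[0, 0, 0], [0, 0, 0], [0, 0, 0], [0, 0, 0], [0, 0, 0], [0, 0, 0], [0, 0, 0], [0, 0, 0], [0, 0, 0], [0, 0, 0], [0, 0, 0], [0, 0, 0], [0, 0, 0], [0, 0, 0]], force=20)

```text
clock: 5.7
position: [0.4408, -0.1774, 0.1275]
ee_rot: [3.141, -0.0, 0.002]
force: [-0.1, -0.5, 0.6]
width: 0.543
gripper_force: 0.0
```

```bash
python3 - <<'E'
from h import *
im=arm.get_image("wrist");save(im,"w2.png")
x,f,k=fit("canister_white",[im],(.441,-.1764,0));print(x,f,k)
plan((.441,-.1764,.071),0)
E
```

```text
[ 0.44144132 -0.17685943  0.14785077] 0.027415832448956956 1
turn [ 0.    -0.001 -0.   ] shift after turn cm [ 0.04 -0.1   5.61] shift before turn [ 0.04 -0.1   5.61] now [ 0.4406 -0.1774  0.1271] yaw -0.0
```

View pics/w2.png

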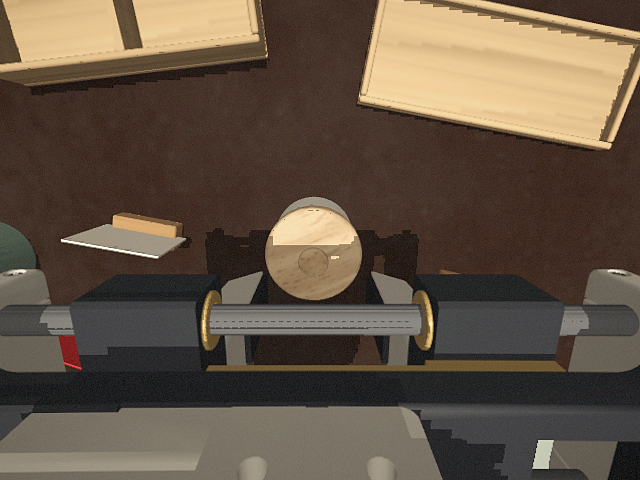

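White canister knob at (313,262), centred between the fingers. I'll descend and grip it.

carry_out(claw=[5, 5, 5, 5, 5, 1, 1, 1, 1, 1, 1, 1, 1, 1, 1, 1], delta_pos=[[0, 0, 1.4], [0, 0, 1.4], [0, 0, 1.4], [0, 0, 1.4], [0, 0, 0], [0, 0, 0], [0, 0, 0], [0, 0, 0], [0, 0, 0], [0, 0, 0], [0, 0, 0], [0, 0, -1], [0, 0, -2], [0, 0, -2], [0, 0, -2], [0, 0, 0]], angular=[[0, 0, 0], [0, 0, 0], [0, 0, 0], [0, 0, 0], [0, 0, 0], [0, 0, 0], [0, 0, 0], [0, 0, 0], [0, 0, 0], [0, 0, 0], [0, 0, 0], [0, 0, 0], [0, 0, 0], [0, 0, 0], [0, 0, 0], [0, 0, 0]], force=30)

```text
clock: 7.4
position: [0.4418, -0.1779, 0.1432]
ee_rot: [3.14, -0.001, 0.006]
force: [0.2, -0.5, -3.1]
width: 0.18
gripper_force: 30.0
```

carry_out(claw=[1, 1, 1, 1, 1, 1, 1, 1, 1, 1, 1, 1, 1, 1, 1, 1], delta_pos=[[1, -0.5, 0], [2, -1, 0], [2, -1, 0], [2, -1, 0], [2, -1, 0], [2, -1, 0], [2, -1, 0], [2, -1, 0], [2, -1, 0], [1, -0.4, 0], [0, 0, 0], [0, 0, 1.5], [0, 0, 1.5], [0, 0, 1.5], [0, 0, 1.5], [0, 0, 0]], angular=[[0, 0, 0], [0, 0, 0], [0, 0, 0], [0, 0, 0], [0, 0, 0], [0, 0, 0], [0, 0, 0], [0, 0, 0], [0, 0, 0], [0, 0, 0], [0, 0, 0], [0, 0, 0], [0, 0, 0], [0, 0, 0], [0, 0, 0], [0, 0, 0]])

```text
clock: 9.0
position: [0.6184, -0.0887, 0.0778]
ee_rot: [-3.141, 0.001, 0.007]
force: [-1.4, -0.3, -1.9]
width: 0.179
gripper_force: 30.0
```

carry_out(claw=[1, 4, 4, 4, 4, 4, 4, 4, 4], delta_pos=[[0.2, 0, 0.1], [0, 0, 0], [0, 0, 0], [0, 0, 0], [0, 0, 0], [0, 0, -2], [0, 0, -3], [0, 0, -3], [0, 0, 0]], angular=[[0, 0, 0], [0, 0, 0], [0, 0, 0], [0, 0, 0], [0, 0, 0], [0, 0, 0], [0, 0, 0], [0, 0, 0], [0, 0, 0]])

```text
clock: 9.9
position: [0.6251, -0.0883, 0.1645]
ee_rot: [3.141, -0.001, 0.012]
force: [1.3, -0.7, -0.5]
width: 0.437
gripper_force: 0.0
```

```bash
python3 - <<'E'
from h import *
im=arm.get_image("wrist")
x,f,k=fit("canister_white",[im],(.62,-.0887,0),.005);print(x,f,k)
plan((.4219,.0992,.11),0)
E
```

```text
[ 0.62622191 -0.08884187 -0.0250737 ] 0.05206494022372843 1
turn [ 0.    -0.002 -0.   ] shift after turn cm [-20.1  -18.77   5.06] shift before turn [-20.12 -18.77   5.01] now [ 0.6229 -0.0885  0.1606] yaw -0.0
```

carry_out(claw=[5, 5, 5, 5, 5, 5, 5, 5, 5, 5, 5, 5, 5], delta_pos=[[-2, -1.9, 0], [-2, -1.9, 0], [-2, -1.9, 0], [-2, -1.9, 0], [-2, -1.9, 0], [-2, -1.9, 0], [-2, -1.9, 0], [-2, -1.9, 0], [-2, -1.9, 0], [-2, -1.7, 0], [-0.1, 0, 2.5], [0, 0, 2.5], [0, 0, 0]], angular=[[0, 0, 0], [0, 0, 0], [0, 0, 0], [0, 0, 0], [0, 0, 0], [0, 0, 0], [0, 0, 0], [0, 0, 0], [0, 0, 0], [0, 0, 0], [0, 0, 0], [0, 0, 0], [0, 0, 0]])

```text
clock: 11.3
position: [0.4188, 0.0987, 0.1069]
ee_rot: [3.14, 0.001, -0.01]
force: [-0.7, -0.4, -0.5]
width: 0.541
gripper_force: 0.0
```

```bash
python3 - <<'E'
from h import *
im=arm.get_image("wrist")
x,f,k=fit("canister_green",[im],(.4219,.0992,0));print(x,f,k)
plan((x[0],x[1],.061),0)
E
```

```text
[0.42298012 0.09977815 0.06398942] 0.05687582554864168 1
turn [ 0.     0.002 -0.   ] shift after turn cm [ 0.22 -0.04  4.84] shift before turn [ 0.23 -0.04  4.84] now [0.4208 0.0994 0.1094] yaw -0.0
```

carry_out(claw=[5, 5, 5, 5, 5, 1, 1, 1, 1, 1, 1, 1, 1, 1, 1, 1], delta_pos=[[0.1, 0, 1.2], [0, 0, 1.2], [0, 0, 1.2], [0, 0, 1.2], [0, 0, 0], [0, 0, 0], [0, 0, 0], [0, 0, 0], [0, 0, 0], [0, 0, 0], [0, 0, 0], [0, 0, -1], [0, 0, -2], [0, 0, -2], [0, 0, -2], [0, 0, 0]], angular=[[0, 0, 0], [0, 0, 0], [0, 0, 0], [0, 0, 0], [0, 0, 0], [0, 0, 0], [0, 0, 0], [0, 0, 0], [0, 0, 0], [0, 0, 0], [0, 0, 0], [0, 0, 0], [0, 0, 0], [0, 0, 0], [0, 0, 0], [0, 0, 0]])

```text
clock: 13.0
position: [0.4236, 0.0999, 0.134]
ee_rot: [-3.141, 0.001, -0.006]
force: [0.7, 1.0, -4.4]
width: 0.178
gripper_force: 30.0
```

```bash
python3 - <<'E'
from h import *
plan((.6115,.003,.133),0)
E
```

```text
turn [-0.001 -0.004 -0.001] shift after turn cm [18.79  9.69  0.1 ] shift before turn [18.79  9.67  0.16] now [0.4236 0.0999 0.134 ] yaw -0.0
```

carry_out(claw=[1, 1, 1, 1, 1, 1, 1, 1, 1, 1, 1, 1, 1, 1, 1, 1, 1], delta_pos=[[1, 0.5, 0], [2, 1, 0], [2, 1, 0], [2, 1, 0], [2, 1, 0], [2, 1, 0], [2, 1, 0], [2, 1, 0], [2, 1, 0], [1.8, 1.2, 0], [0, 0, 0], [0, 0, 0], [0, 0, 1.5], [0, 0, 1.5], [0, 0, 1.5], [0, 0, 1.5], [0, 0, 0.5]], angular=[[0, 0, 0], [0, 0, 0], [0, 0, 0], [0, 0, 0], [0, 0, 0], [0, 0, 0], [0, 0, 0], [0, 0, 0], [0, 0, 0], [0, 0, 0], [0, 0, 0], [0, 0, 0], [0, 0, 0], [0, 0, 0], [0, 0, 0], [0, 0, 0], [0, 0, 0]])

```text
clock: 14.7
position: [0.6104, 0.0042, 0.066]
ee_rot: [-3.14, -0.001, 0.0]
force: [-11.8, 0.4, 37.5]
width: 0.18
gripper_force: 30.0
```

carry_out(claw=[1, 1], delta_pos=[[0, 0, 0], [0, 0, 0]], angular=[[0, 0, 0], [0, 0, 0]])

```text
clock: 14.9
position: [0.6105, 0.0035, 0.0666]
ee_rot: [-3.141, -0.001, -0.0]
force: [-0.8, 1.4, 2.2]
width: 0.178
gripper_force: 30.0
```

Green is on the bay floor. I'll release, lift and check.

carry_out(claw=[4, 4, 4, 4, 4, 4, 4, 4, 4, 4, 4, 4], delta_pos=[[0, 0, 0], [0, 0, 0], [0, 0, 0], [0, 0, 0], [0, 0, -2], [0, 0, -3], [0, 0, -4], [-2, 0, -4], [-3, 0, -4], [-3, 0, -4], [0, 0, 0], [0, 0, 0]], angular=[[0, 0, 0], [0, 0, 0], [0, 0, 0], [0, 0, 0], [0, 0, 0], [0, 0, 0], [0, 0, 0], [0, 0, 0], [0, 0, 0], [0, 0, 0], [0, 0, 0], [0, 0, 0]])

```text
clock: 16.1
position: [0.5307, 0.0023, 0.278]
ee_rot: [3.141, -0.001, 0.005]
force: [0.4, 0.2, -0.4]
width: 0.433
gripper_force: 0.0
```

```bash
python3 - <<'E'
from h import *
im=arm.get_image("wrist");save(im,"w3.png")
for n,q,z in [("canister_white",(.624,-.0887,0),.005),("canister_green",(.611,.003,0),.005),("card_holder_a",(.4436,-.0362,-.204),0),("card_holder_b",(.3919,-.3128,-.257),0)]:
    x,f,k=fit(n,[im],q,z);print(n,x.round(4),round(f,3),k)
plan((.4436,-.0362,.12),np.radians(-11.7)+np.pi/2)
plan((.4436,-.0362,.12),np.radians(-11.7)-np.pi/2)
print(arm.observe()["joints"].round(2))
E
```

```text
canister_white [ 0.6247 -0.0876  0.0587] 0.031 1
canister_green [0.6085 0.0026 0.1353] 0.028 1
card_holder_a [ 0.4447 -0.0346 -0.2078] 0.22 1
card_holder_b [ 0.3919 -0.3128 -0.257 ] 0.0 0
turn [-0.002  0.002 -1.367] shift after turn cm [-5.55 -7.71 15.53] shift before turn [-8.64  3.87 15.55] now [0.5304 0.0025 0.2753] yaw -0.0
turn [0.002 0.002 1.775] shift after turn cm [ 5.55  7.71 15.53] shift before turn [-8.64  3.87 15.55] now [0.5304 0.0025 0.2753] yaw -0.0
[ 0.22  0.28 -0.41  1.7   0.12  1.19 -1.79]
```

View pics/w3.png

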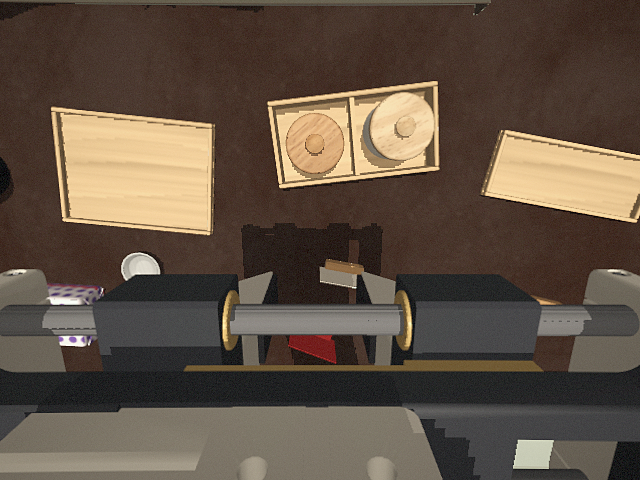

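Both canisters stand upright in their bays: green knob at (314,144), white at (405,127). Next I turn for card holder a, seen at (342,273).

carry_out(claw=[5, 5, 5, 5, 5, 5, 5, 5, 5, 5, 5, 5, 5, 5, 5, 5], delta_pos=[[0, 0, 0.6], [0, 0, 1], [0, 0, 1], [0, 0, 1], [0, 0, 1], [0, 0, 1], [0, 0, 1], [0, 0, 1], [0, 0, 1], [0, 0, 1], [-1.4, -1.9, 0.5], [-1.4, -1.9, 1], [-1.4, -1.9, 1], [-1.4, -2, 1], [0, 0, 0], [0, 0, 0]], angular=[[0, 0, -0.137], [0, 0, -0.137], [0, 0, -0.137], [0, 0, -0.137], [0, 0, -0.137], [0, 0, -0.137], [0, 0, -0.137], [0, 0, -0.137], [0, 0, -0.137], [0, 0, -0.137], [0, 0, 0], [0, 0, 0], [0, 0, 0], [0, 0, 0], [0, 0, 0], [0, 0, 0]])

```text
clock: 17.95
position: [0.4438, -0.0371, 0.1452]
ee_rot: [-2.433, -1.986, 0.001]
force: [0.4, -1.2, 0.2]
width: 0.551
gripper_force: 0.0
```

```bash
python3 - <<'E'
from h import *
im=arm.get_image("wrist");save(im,"w4.png")
x,f,k=fit("card_holder_a",[im],(.4436,-.0362,-.204));print("a",x.round(4),round(f,3),k)
plan((x[0],x[1],.005),x[2]+np.pi/2)
print(arm.observe()["joints"].round(2))
E
```

```text
a [ 0.4446 -0.0355 -0.1916] 0.055 1
turn [ 0.001 -0.001 -0.009] shift after turn cm [ 0.09 -0.06 14.08] shift before turn [ 0.07 -0.06 14.08] now [ 0.445  -0.0364  0.1458] yaw 78.5
[ 0.52  0.32 -0.68  2.05  0.27  0.85 -0.51]
```

View pics/w4.png

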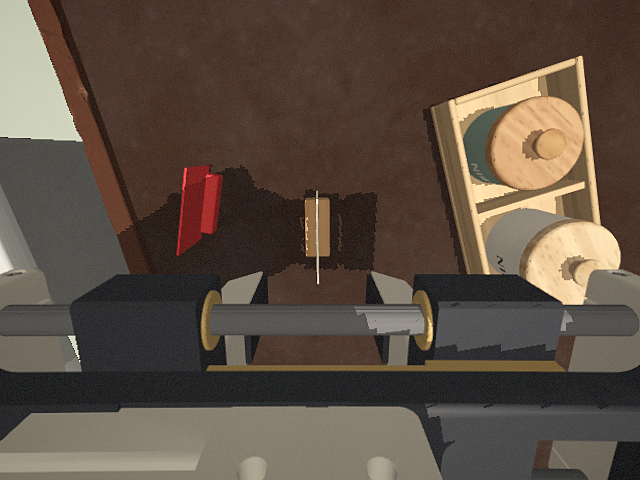

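Card holder a at (317,227) lies centred between the fingers, with the red one well clear at (200,208).

carry_out(claw=[5, 5, 5, 5, 5, 5, 1, 1, 1, 1, 1, 1, 1, 1, 1, 1], delta_pos=[[0.1, -0.1, 4], [0, 0, 4], [0, 0, 3], [0, 0, 2], [0, 0, 1], [0, 0, 0], [0, 0, 0], [0, 0, 0], [0, 0, 0], [0, 0, 0], [0, 0, 0], [0, 0, -1], [0, 0, -2], [0, 0, -3], [0, 0, -3], [0, 0, 0]], angular=[[0, 0, 0], [0, 0, 0], [0, 0, 0], [0, 0, 0], [0, 0, 0], [0, 0, 0], [0, 0, 0], [0, 0, 0], [0, 0, 0], [0, 0, 0], [0, 0, 0], [0, 0, 0], [0, 0, 0], [0, 0, 0], [0, 0, 0], [0, 0, 0]], force=20)

```text
clock: 19.65
position: [0.4451, -0.0355, 0.0994]
ee_rot: [2.43, 1.985, 0.006]
force: [0.5, -0.0, -0.5]
width: 0.238
gripper_force: 20.0
```

```bash
python3 - <<'E'
from h import *
plan((.5765,.2711,.095),np.radians(84.5))
E
```

```text
turn [ 0.006 -0.    -0.105] shift after turn cm [31.77 10.14  0.44] shift before turn [32.66  6.74  0.49] now [ 0.4451 -0.0355  0.0994] yaw 78.5
```

carry_out(claw=[1, 1, 1, 1, 1, 1, 1, 1, 1, 1, 1, 1, 1, 1], delta_pos=[[0, 0, 0], [1, 0.2, 0], [2, 0.8, 0], [3, 1, 0], [3.3, 1, 0], [3.3, 1, 0], [3.3, 1, 0], [3.3, 1, 0], [3.3, 1, 0], [3.3, 1, 0], [3, 1, 0], [2, 0.9, 0], [1, 0.2, 0], [0, 0, 0]], angular=[[0, 0, -0.105], [0, 0, 0], [0, 0, 0], [0, 0, 0], [0, 0, 0], [0, 0, 0], [0, 0, 0], [0, 0, 0], [0, 0, 0], [0, 0, 0], [0, 0, 0], [0, 0, 0], [0, 0, 0], [0, 0, 0]])

```text
clock: 21.05
position: [0.5732, 0.2731, 0.0952]
ee_rot: [-2.324, -2.112, 0.001]
force: [-0.3, -0.6, -0.5]
width: 0.234
gripper_force: 20.0
```

```bash
python3 - <<'E'
from h import *
im=arm.get_image("wrist")
x,f,k=fit("card_tray",[im],(.5722,.2263,np.radians(-5.5)));print("tray",x.round(4),f,k)
plan((.5765,.2711,.014),np.radians(84.5))
E
```

```text
tray [ 0.5722  0.2263 -0.096 ] 0.0 0
turn [-0.001  0.001 -0.001] shift after turn cm [0.11 0.3  8.12] shift before turn [0.13 0.31 8.12] now [0.5734 0.2703 0.0952] yaw 84.4
```

carry_out(claw=[1, 1, 1, 1, 1, 1, 1], delta_pos=[[0, 0.3, 2], [0, 0, 3], [0, 0, 2], [0, 0, 1], [0, 0, 0.2], [0, 0, 0.2], [0, 0, 0]], angular=[[0, 0, 0], [0, 0, 0], [0, 0, 0], [0, 0, 0], [0, 0, 0], [0, 0, 0], [0, 0, 0]])

```text
clock: 21.85
position: [0.5776, 0.271, 0.0126]
ee_rot: [2.326, 2.112, 0.002]
force: [0.3, -1.5, -0.9]
width: 0.231
gripper_force: 20.0
```

carry_out(claw=[1, 1, 4, 4, 4, 4, 4, 4, 4, 4, 4, 4], delta_pos=[[0, 0, 0.15], [0, 0, 0], [0, 0, 0], [0, 0, 0], [0, 0, 0], [0, 0, -1], [0, 0, -2], [0, 0, -3], [0, 0, -4], [-1, 0, -3], [-2, 0, 0], [0, 0, 0]], angular=[[0, 0, 0], [0, 0, 0], [0, 0, 0], [0, 0, 0], [0, 0, 0], [0, 0, 0], [0, 0, 0], [0, 0, 0], [0, 0, 0], [0, 0, 0], [0, 0, 0], [0, 0, 0]])

```text
clock: 23.05
position: [0.5752, 0.2383, 0.1417]
ee_rot: [2.327, 2.107, 0.001]
force: [-0.3, -0.8, -1.1]
width: 0.435
gripper_force: 0.0
```

```bash
python3 - <<'E'
from h import *
im=arm.get_image("wrist");save(im,"w5.png")
x,f,k=fit("card_holder_a",[im],(.5765,.2711,np.radians(-5.5)),.005);print("a",x.round(4),f,k)
x,f,k=fit("spoon",[im],(.3995,.2253,np.radians(14)));print("spoon",x.round(4),f,k)
plan((.3919,-.3128,.145),np.radians(90-14.5))
E
```

```text
a [ 0.5779  0.2716 -0.0973] 0.10624305053036576 1
spoon [0.3995 0.2253 0.2443] 0.0 0
turn [-0.001 -0.     0.157] shift after turn cm [-58.21  -3.74  -0.5 ] shift before turn [-56.91 -12.8   -0.5 ] now [0.5738 0.2414 0.14  ] yaw 84.5
```

View pics/w5.png

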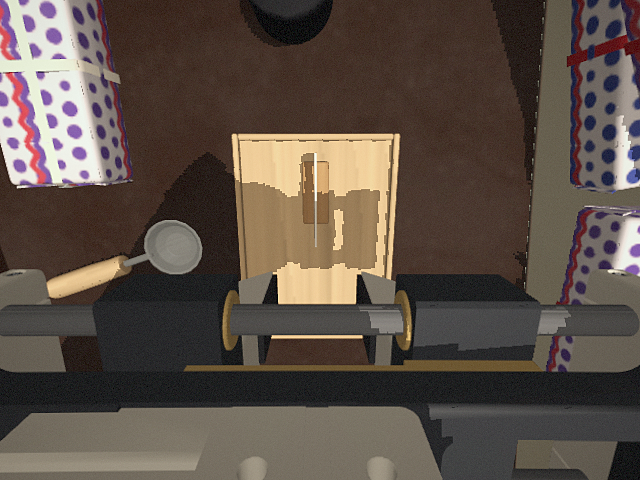

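Card a stands in the tray at (315,195). Next is card b, near (0.392, -0.313).

carry_out(claw=[5, 5, 5, 5, 5, 5, 5, 5, 5, 5, 5, 5, 5, 5, 5, 5, 5, 5, 5], delta_pos=[[0, 0, -0.5], [-1, 0, 0], [-2, 0, 0], [-4, -0.3, 0], [-4, -0.3, 0], [-4, -0.3, 0], [-4, -0.3, 0], [-4, -0.3, 0], [-4, -0.3, 0], [-4, -0.3, 0], [-4, -0.3, 0], [-4, -0.3, 0], [-4, -0.3, 0], [-4, -0.3, 0], [-4, -0.3, 0], [-4, -0.1, 0], [-2, 0, 0], [-1.2, 0, 0], [0, 0, 0]], angular=[[0, 0, 0.08], [0, 0, 0.077], [0, 0, 0], [0, 0, 0], [0, 0, 0], [0, 0, 0], [0, 0, 0], [0, 0, 0], [0, 0, 0], [0, 0, 0], [0, 0, 0], [0, 0, 0], [0, 0, 0], [0, 0, 0], [0, 0, 0], [0, 0, 0], [0, 0, 0], [0, 0, 0], [0, 0, 0]])

```text
clock: 25.1
position: [0.3934, -0.3139, 0.1447]
ee_rot: [-2.485, -1.921, -0.0]
force: [-0.2, 0.1, 0.7]
width: 0.546
gripper_force: 0.0
```

```bash
python3 - <<'E'
from h import *
im=arm.get_image("wrist");save(im,"w6.png")
x,f,k=fit("card_holder_b",[im],(.3919,-.3128,np.radians(-14.5)));print("b",x.round(4),f,k)
plan((x[0],x[1],.006),x[2]+np.pi/2)
E
```

```text
b [ 0.3915 -0.3127 -0.2413] 0.0862080323741854 1
turn [-0.    -0.001 -0.01 ] shift after turn cm [-0.16 -0.24 13.9 ] shift before turn [-0.17 -0.23 13.9 ] now [ 0.3942 -0.3117  0.145 ] yaw 75.6
```

View pics/w6.png

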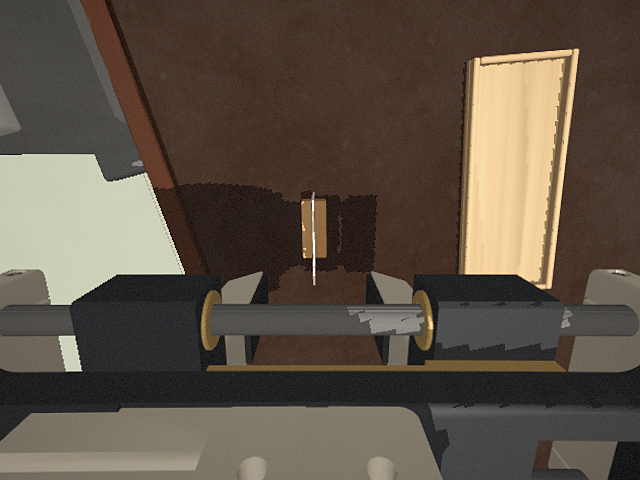

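Card b (white) is centred at (314,229).

carry_out(claw=[5, 5, 5, 5, 5, 5, 1, 1, 1, 1, 1, 1, 1, 1, 1, 1, 1], delta_pos=[[-0.1, -0.2, 4], [0, 0, 4], [0, 0, 3], [0, 0, 2], [0, 0, 0.9], [0, 0, 0], [0, 0, 0], [0, 0, 0], [0, 0, 0], [0, 0, 0], [0, 0, 0], [0, 0, -1], [0, 0, -2], [0, 0, -3], [0, 0, -4], [0, 0, -1], [0, 0, 0]], angular=[[0, 0, 0], [0, 0, 0], [0, 0, 0], [0, 0, 0], [0, 0, 0], [0, 0, 0], [0, 0, 0], [0, 0, 0], [0, 0, 0], [0, 0, 0], [0, 0, 0], [0, 0, 0], [0, 0, 0], [0, 0, 0], [0, 0, 0], [0, 0, 0], [0, 0, 0]])

```text
clock: 26.9
position: [0.3921, -0.3146, 0.1182]
ee_rot: [2.482, 1.92, 0.001]
force: [-0.0, 0.0, -0.9]
width: 0.238
gripper_force: 20.0
```

```bash
python3 - <<'E'
from h import *
plan((.5679,.1815,.117),np.radians(84.5))
E
```

```text
turn [ 0.003  0.002 -0.158] shift after turn cm [51.07 12.74  0.12] shift before turn [5.244e+01 4.570e+00 4.000e-02] now [ 0.3921 -0.3146  0.1182] yaw 75.5
```

carry_out(claw=[1, 1, 1, 1, 1, 1, 1, 1, 1, 1, 1, 1, 1, 1, 1, 1, 1, 1, 1, 1], delta_pos=[[0, 0, 0], [0, 0, 0], [1, 0.2, 0], [2, 0.5, 0], [3.75, 0.94, 0], [3.75, 0.94, 0], [3.75, 0.94, 0], [3.75, 0.94, 0], [3.75, 0.94, 0], [3.75, 0.94, 0], [3.75, 0.94, 0], [3.75, 0.94, 0], [3.75, 0.94, 0], [3.75, 0.94, 0], [3.75, 0.94, 0], [3.75, 0.94, 0], [2, 0.5, 0], [1, 0.2, 0], [0, 0, 0], [0, 0, 0]], angular=[[0, 0, -0.08], [0, 0, -0.078], [0, 0, 0], [0, 0, 0], [0, 0, 0], [0, 0, 0], [0, 0, 0], [0, 0, 0], [0, 0, 0], [0, 0, 0], [0, 0, 0], [0, 0, 0], [0, 0, 0], [0, 0, 0], [0, 0, 0], [0, 0, 0], [0, 0, 0], [0, 0, 0], [0, 0, 0], [0, 0, 0]])

```text
clock: 28.9
position: [0.5652, 0.1805, 0.1155]
ee_rot: [2.326, 2.112, -0.003]
force: [-0.3, -0.3, 0.2]
width: 0.235
gripper_force: 20.0
```

```bash
python3 - <<'E'
from h import *
im=arm.get_image("wrist")
x,f,k=fit("card_holder_a",[im],(.5775,.2716,np.radians(-5.5)),.005);print("a",x.round(4),f,k)
plan((.5679,.1815,.012),np.radians(84.5))
E
```

```text
a [ 0.5778  0.2723 -0.099 ] 0.08204653529628525 1
turn [-0.001  0.001 -0.001] shift after turn cm [ 0.18  0.22 10.39] shift before turn [ 0.2   0.22 10.39] now [0.5656 0.1799 0.1159] yaw 84.4
```

carry_out(claw=[1, 1, 1, 1, 1, 1, 1, 1, 4, 4, 4, 4, 4, 4, 4, 4, 4], delta_pos=[[0.1, 0.2, 2], [0, 0, 3], [0, 0, 3], [0, 0, 1.5], [0, 0, 0.7], [0, 0, 0.2], [0, 0, 0.1], [0, 0, 0], [0, 0, 0], [0, 0, 0], [0, 0, 0], [0, 0, -1], [0, 0, -2], [0, 0, -3], [0, 0, -4], [-1, 0, -4], [0, 0, 0]], angular=[[0, 0, 0], [0, 0, 0], [0, 0, 0], [0, 0, 0], [0, 0, 0], [0, 0, 0], [0, 0, 0], [0, 0, 0], [0, 0, 0], [0, 0, 0], [0, 0, 0], [0, 0, 0], [0, 0, 0], [0, 0, 0], [0, 0, 0], [0, 0, 0], [0, 0, 0]])

```text
clock: 30.7
position: [0.5699, 0.1733, 0.1574]
ee_rot: [2.323, 2.11, 0.012]
force: [0.9, 0.4, -0.6]
width: 0.435
gripper_force: 0.0
```

```bash
python3 - <<'E'
from h import *
im=arm.get_image("wrist");save(im,"w7.png")
x,f,k=fit("card_holder_b",[im],(.5679,.1815,np.radians(-5.5)),.005);print("b",x.round(4),f,k)
q=(.3995,.2253,np.radians(14));g=np.array([q[0]-.03*np.cos(q[2]),q[1]-.03*np.sin(q[2]),.15]);print(g)
plan(g,q[2]);print(arm.observe()["joints"].round(2))
E
```

```text
b [ 0.5683  0.1849 -0.0791] 0.08815977675742159 1
[0.37039113 0.21804234 0.15      ]
turn [ 0.002 -0.002  1.231] shift after turn cm [-18.04  -9.19   0.27] shift before turn [  2.64 -20.07   0.22] now [0.5676 0.1726 0.1527] yaw 84.5
[ 0.05  0.53 -0.63  1.71  0.36  1.02 -0.8 ]
```

View pics/w7.png

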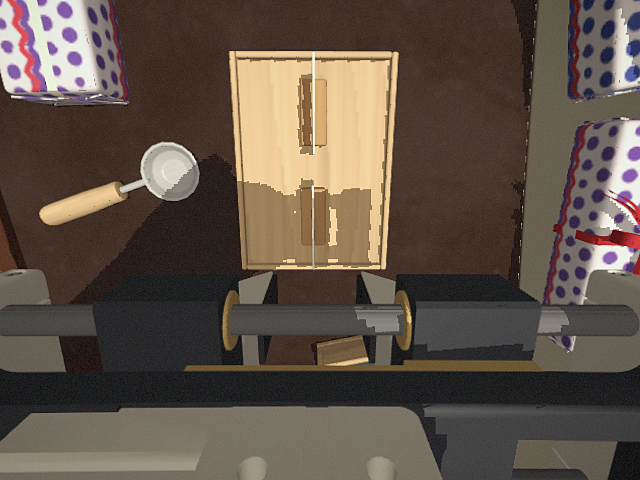

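Both cards stand in the tray at (313,100) and (313,215). The spoon lies untouched at (115,190).

carry_out(claw=[5, 5, 5, 5, 5, 5, 5, 5, 5, 5, 5, 5, 5, 5, 5, 5, 5], delta_pos=[[0.2, -2, 0], [0.4, -3, 0], [0.5, -4, 0], [0.5, -4, 0], [0.5, -4, 0], [0.3, -2, 0], [0.2, -1, 0.2], [0, 0, 0], [0, 0, 0], [0, 0, 0], [0, 0, 0], [0, 0, 0], [0, 0, 0], [0, 0, 0], [0, 0, 0], [0, 0, 0], [0, 0, 0]], angular=[[0, 0, 0], [0, 0, 0], [0, 0, 0], [0, 0, 0], [0, 0, 0], [0, 0, 0], [0, 0, 0.137], [0, 0, 0.137], [0, 0, 0.137], [0, 0, 0.137], [0, 0, 0.137], [0, 0, 0.137], [0, 0, 0.137], [0, 0, 0.137], [0, 0, 0.137], [0, 0, 0], [0, 0, 0]])

```text
clock: 32.5
position: [0.3698, 0.2174, 0.1486]
ee_rot: [3.117, 0.387, -0.002]
force: [-0.7, 0.1, -0.0]
width: 0.546
gripper_force: 0.0
```

```bash
python3 - <<'E'
from h import *
im=arm.get_image("wrist");save(im,"w8.png")
q,f,k=fit("spoon",[im],(.3995,.2253,np.radians(14)));print("spoon",q.round(4),f,k)
g=np.array([q[0]-.03*np.cos(q[2]),q[1]-.03*np.sin(q[2]),.006]);print(g)
plan(g,q[2]);print(arm.observe()["joints"].round(2))
E
```

```text
spoon [0.3995 0.2253 0.2443] 0.0 0
[0.37039113 0.21804234 0.006     ]
turn [0.    0.001 0.002] shift after turn cm [ 0.05 -0.05 14.28] shift before turn [ 0.06 -0.06 14.28] now [0.37   0.2174 0.1488] yaw 14.1
[-0.25  0.26 -0.48  2.09  0.16  0.83 -2.15]
```

View pics/w8.png

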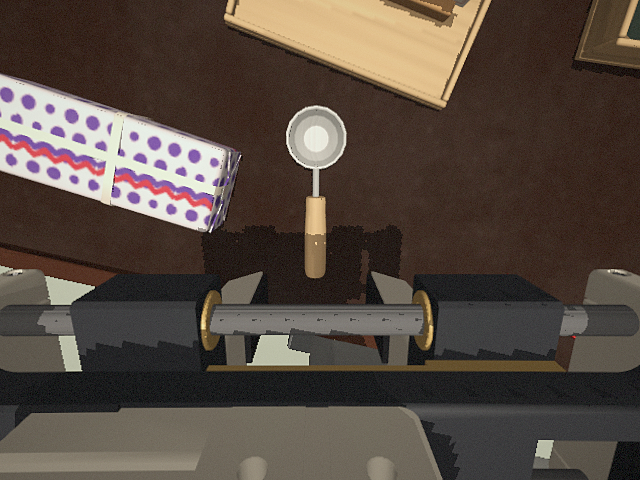

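Spoon handle spans (315,278) to (316,197), in line with the tool's x.

```bash
python3 - <<'E'
from h import *
im=arm.get_image("wrist")
e,b,c=at(im,(315,277),.010),at(im,(316,197),.01),at(im,(316,136),.015)
print(e,b,c,np.linalg.norm(b-e))
d=(b-e)/np.linalg.norm(b-e);print(np.degrees(np.arctan2(d[1],d[0])))
g=b-.03*d;g[2]=.006;plan(g,np.arctan2(d[1],d[0]))
E
```

```text
[0.32485001 0.20563589 0.01      ] [0.39883387 0.22324196 0.01      ] [0.44892265 0.23581717 0.015     ] 0.07604988845841643
13.385803056266836
turn [0.    0.001 0.012] shift after turn cm [-0.08  0.1  14.29] shift before turn [-0.07  0.1  14.29] now [0.3702 0.2174 0.1489] yaw 14.1
```

carry_out(claw=[5, 5, 5, 5, 5, 5, 1, 1, 1, 1, 1, 1, 1, 1, 1, 1, 1], delta_pos=[[-0.1, 0.1, 4], [0, 0, 4], [0, 0, 3], [0, 0, 2], [0, 0, 1.3], [0, 0, 0], [0, 0, 0], [0, 0, 0], [0, 0, 0], [0, 0, 0], [0, 0, 0], [0, 0, -1], [0, 0, -2], [0, 0, -3], [0, 0, -4], [0, 0, -2], [0, 0, 0]], angular=[[0, 0, 0], [0, 0, 0], [0, 0, 0], [0, 0, 0], [0, 0, 0], [0, 0, 0], [0, 0, 0], [0, 0, 0], [0, 0, 0], [0, 0, 0], [0, 0, 0], [0, 0, 0], [0, 0, 0], [0, 0, 0], [0, 0, 0], [0, 0, 0], [0, 0, 0]])

```text
clock: 34.35
position: [0.371, 0.2173, 0.1293]
ee_rot: [-3.117, -0.38, -0.008]
force: [-0.1, 0.4, -1.0]
width: 0.203
gripper_force: 20.0
```

```bash
python3 - <<'E'
from h import *
y=np.radians(79.5);t=np.array([.5675,-.3163])
plan((*(t-.03*np.array([np.cos(y),np.sin(y)])),.125),y);print(arm.observe()["joints"].round(2))
E
```

```text
turn [ 0.002 -0.005 -1.145] shift after turn cm [-51.88  29.04   0.43] shift before turn [ 5.02 59.25  0.38] now [0.371  0.2173 0.1293] yaw 13.9
[-0.25  0.29 -0.49  2.12  0.19  0.77 -2.18]
```

carry_out(claw=[1, 1, 1, 1, 1, 1, 1, 1, 1, 1, 1, 1, 1, 1, 1, 1, 1, 1], delta_pos=[[0.1, 1, 0], [0.2, 2.5, 0], [0.34, 4, 0], [0.34, 4, 0], [0.34, 4, 0], [0.34, 4, 0], [0.34, 4, 0], [0.34, 4, 0], [0.34, 4, 0], [0.34, 4, 0], [0.34, 4, 0], [0.34, 4, 0], [0.34, 4, 0], [0.34, 4, 0], [0.34, 4, 0], [0.2, 2.5, 0], [0.1, 1.2, 0], [0, 0, 0]], angular=[[0, 0, 0], [0, 0, 0], [0, 0, 0], [0, 0, 0], [0, 0, 0], [0, 0, 0], [0, 0, 0], [0, 0, 0], [0, 0, 0], [0, 0, 0], [0, 0, 0], [0, 0, 0], [0, 0, 0], [0, 0, 0], [0, 0, 0], [0, 0, 0], [0, 0, 0], [0, 0, 0]])

```text
clock: 36.15
position: [0.5594, -0.3477, 0.1244]
ee_rot: [-3.118, -0.377, 0.004]
force: [0.0, 0.5, -1.2]
width: 0.202
gripper_force: 20.0
```

carry_out(claw=[1, 1, 1, 1, 1, 1, 1, 1, 1, 1, 1], delta_pos=[[0, 0, 0], [0, 0, 0], [0, 0, 0], [0, 0, 0], [0, 0, 0], [0, 0, 0], [0, 0, 0], [0, 0, 0], [0, 0, 0], [0, 0, 0], [0, 0, 0]], angular=[[0, 0, -0.1], [0, 0, -0.12], [0, 0, -0.13], [0, 0, -0.13], [0, 0, -0.13], [0, 0, -0.13], [0, 0, -0.13], [0, 0, -0.13], [0, 0, -0.1], [0, 0, -0.045], [0, 0, 0]])

```text
clock: 37.25
position: [0.5602, -0.344, 0.1258]
ee_rot: [-2.411, -2.012, 0.0]
force: [-0.0, -0.1, -1.5]
width: 0.205
gripper_force: 20.0
```

```bash
python3 - <<'E'
from h import *
im=arm.get_image("wrist");save(im,"w9.png")
y=np.radians(79.5);t=np.array([.5675,-.3163])
q,f,k=fit("spoon_tray",[im],(*t,np.radians(-10.5)));print(q,f,k)
plan((*(t-.03*np.array([np.cos(y),np.sin(y)])),.014),y)
E
```

```text
[ 0.56831054 -0.31684898 -0.18131448] 0.6871433740376061 1
turn [-0.001 -0.001  0.   ] shift after turn cm [-0.08  0.18 11.2 ] shift before turn [-0.08  0.19 11.2 ] now [ 0.5604 -0.3447  0.126 ] yaw 79.5
```

View pics/w9.png

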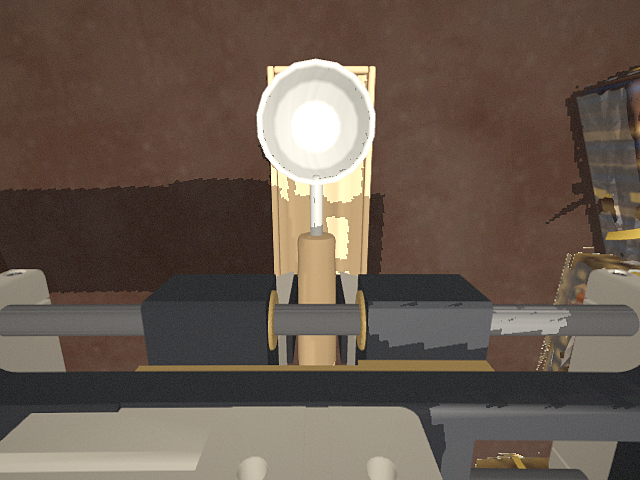

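```bash
python3 - <<'E'
from h import *
im=arm.get_image("wrist");s=arm.observe();A=R.from_rotvec(s["ee_rot"])
for px in[(268,67),(375,67),(274,268),(369,268)]:
    w=at(im,px,.014);print(px,w.round(4),(A.inv().apply(w-s["position"])*100).round(2))
E
```

```text
(268, 67) [ 0.5486 -0.2132  0.014 ] [12.75 -3.57 11.22]
(375, 67) [ 0.6259 -0.2275  0.014 ] [12.75  4.3  11.21]
(274, 268) [ 0.5194 -0.3669  0.014 ] [-2.9  -3.64 11.21]
(369, 268) [ 0.5996 -0.3817  0.014 ] [-2.89  4.51 11.21]
```

Tray rim spans columns 274 to 369 (centre 321) and the spoon is at 316, so I'll shift about 3.5 mm along +y of the tool and lower.

carry_out(claw=[1, 1, 1, 1, 1, 1, 1, 1], delta_pos=[[-0.2, 0.35, 2], [0, 0, 3], [0, 0, 3], [0, 0, 2], [0, 0, 0.8], [0, 0, 0.3], [0, 0, 0.2], [0, 0, 0]], angular=[[0, 0, 0], [0, 0, 0], [0, 0, 0], [0, 0, 0], [0, 0, 0], [0, 0, 0], [0, 0, 0], [0, 0, 0]])

```text
clock: 38.2
position: [0.5644, -0.349, 0.0142]
ee_rot: [2.414, 2.008, 0.001]
force: [-0.7, -0.7, -0.5]
width: 0.2
gripper_force: 20.0
```

carry_out(claw=[1, 1, 2.8, 2.8, 2.8, 2.8, 2.8, 2.8, 2.8, 2.8, 2.8, 2.8, 2.8], delta_pos=[[0, 0, 0.15], [0, 0, 0], [0, 0, 0], [0, 0, 0], [0, 0, 0], [0, 0, -1], [0, 0, -2], [0, 0, -4], [-1, 0, -4], [-3, 0, -4], [-4, 0, -4], [-4, 0, 0], [0, 0, 0]], angular=[[0, 0, 0], [0, 0, 0], [0, 0, 0], [0, 0, 0], [0, 0, 0], [0, 0, 0], [0, 0, 0], [0, 0, 0], [0, 0, 0], [0, 0, 0], [0, 0, 0], [0, 0, 0], [0, 0, 0]])

```text
clock: 39.5
position: [0.5397, -0.4702, 0.1988]
ee_rot: [2.42, 1.996, -0.005]
force: [-1.0, -0.0, -0.6]
width: 0.308
gripper_force: 0.0
```

```bash
python3 - <<'E'
from h import *
im=arm.get_image("wrist");save(im,"w10.png");print(arm.observe()["position"])
im=arm.get_image("scene");save(im,"s10.png",(140,190,500,400),2)
E
```

```text
[ 0.54077705 -0.46624168  0.19775552]
```

View pics/w10.png

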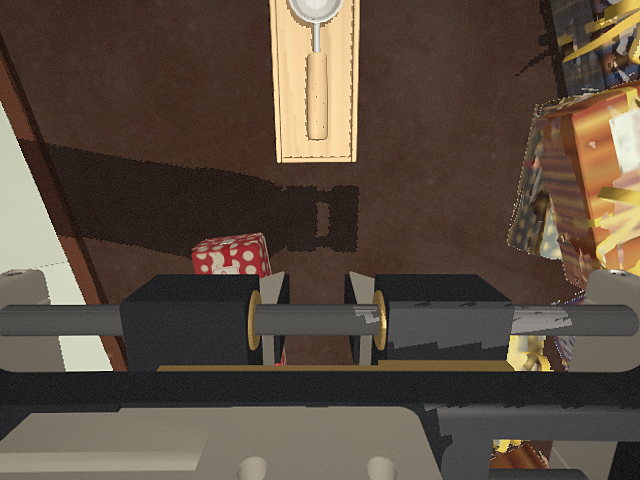

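View pics/s10.png

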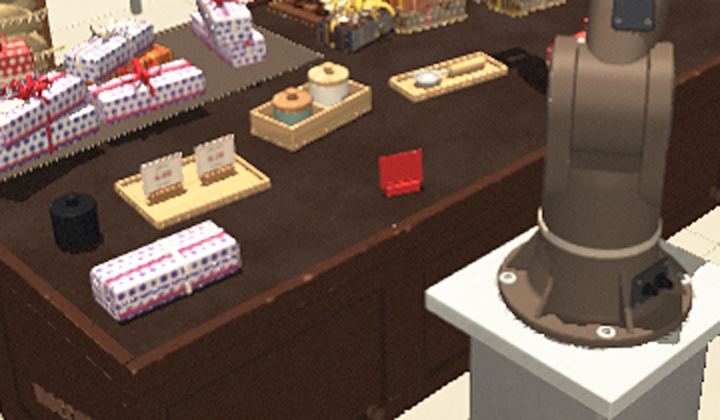

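The wrist picture shows the spoon flat inside its tray (handle (317,95), rim columns 277–356). The scene crop shows both canisters upright in their bays at (291,105) and (328,83), and both cards standing at (162,178) and (214,160). Packs and look-alikes are untouched and the arm is clear, so I'm handing in.

```bash
python3 -c "
from cell import arm
print(arm.sign_off())"
```

```text
the job is handed in; nothing more can be done
None
```

I handed the job in at about 40 s on the robot's clock, with no verdict shown: both canisters stand upright, one in each bay, both card holders stand in the wide tray, the spoon lies flat in the narrow tray, and the packs and look-alikes were not touched.

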